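# Put a stack of kiln props away by shape

### The arm

A 6-joint arm with a two-finger parallel gripper is mounted at the origin on the work surface; the furniture and walls round the work are solid. World frame = base frame: x ahead of the robot, y to its left, z up, the work surface at z = 0. Lengths are in mm, angles in degrees, forces in N, time in s.
With the tool pointing down it reaches from about 300 to 850 mm from the base axis. Payload 4.2 kg.
Tool frame: the origin (TCP) lies midway between the tips of the shut fingers; the grasp point (between the pads) lies pinch_z behind it (pinch_z is the distance from the TCP to the grasp point, in mm); z points along the fingers, y is the line along which they close (so a half turn about z gives the same grasp; the last joint's range is limited). The gripper opens to 91 mm and grips with 3 to 60 N. Pads are 32 mm wide; open, the fingers measure 118 mm over their backs; the gripper's body (76 mm by 178 mm) begins 60 mm behind the grasp point.
Start: joints at [-68.468, 18.312, 89.639, -0, 72.044, -1.146], TCP at [221.694, -530.561, 213.976] pointing down, gripper open.
Joint ranges: [-177.97, 177.97], [-48.28, 115.42], [12.27, 149.76], [-77.06, 257.06], [2.81, 150.46], [-146.56, 146.56]. Speed limits (degrees/s): [147.25, 147.25, 180, 180, 180, 180].

### API

Orientations are given as [roll, pitch, yaw] about the fixed x, y, z axes, in that order (R = Rz(yaw) Ry(pitch) Rx(roll)).
In Python, from workcell import state, grab_frame, job_done, masks_of, landmark_of, pinch_z gives the robot as it stands. The module is installed in compiled form; this text tells all that it offers.
- The arm moves only by the tool move_arm, never from a script. Its argument "plan" is a list of rows, each an object of numbers: "x", "y", "z": the shift along the tool's x, y, z in mm; "rx", "ry", "rz": the turn, a rotation vector about the tool's x, y, z in rad. A call has 1 to 10 rows; each row shifts and turns the commanded pose from where the row before left it, along the tool's axes as they then stand; what a row does not reach is not made up. A row lasts 1/10 s, in which the tool goes at most 50 mm and 8.59 degrees, less where a joint would pass 70% of its speed; a pose out of reach is approached as far as the arm can. A call is refused whole if a number of a shift passes 50 or a number of a turn 0.15, either way. A call with a gripper value outside its range is refused whole. "grip" is the opening, from 0 (shut) to 1 (fully open), set as the call begins (left out, the last holds). The fingers move at their own pace and stop on an object; "squeeze" is the grip in N (left out, the last holds). Time passes only in rows, so rows that do not move let the fingers close. It gives the time, the measured TCP pose, the force, the opening and the grip force at its end, in the units of the state.
- state(): the state, without advancing time (a new reading comes with each control period).
- grab_frame(name): name is "side" or "top" or "wrist"; returns a dict with "img" (420x560x3 uint8, red, green, blue), "z_map" (420x560 float32, mm along the optical axis (not along the pixel's ray), 0 where there is no reading), "fx", "fy", "cx", "cy" (pixels), "rvec" (rotation vector, rad) and "tvec" (3), from world to camera coordinates, as OpenCV has them. Camera axes: x right, y down, z forward; pixel columns grow to the right and rows downward; lengths in mm; the calibration is good to about 2 mm. A picture is of the moment at which its call begins.
- job_done(): hands the job in; it is judged then, once.
Trained networks look in the newest picture that a camera, given by its name, has taken for a name from the list of things; names that differ only in an ending like _2 or _b are one class to them, and where a whole thing is asked for, a point or a joint stands for the part that bears it (a point fixed in the world has none). Each returns a list of dicts, best first, with "p" (0 to 1); they miss things now and then, are a little off and sometimes report something else, mostly with a low value. They report only what shows in the picture. A call takes as long as a camera call. They do not tell look-alikes from the thing itself.
- masks_of(camera, label): "pixels" (420x560 bool, what is visible of it) and "box" ([centre column, centre row, width, height] in pixels, round what is visible of it).
- landmark_of(camera, label): "point" ([column, row] in pixels: a listed point, or the origin of a listed thing).
The state is a dict: "time_s": time; "qpos": joint angles; "qvel": joint speeds; "effort": joint torques, N m; "ee_pos": TCP position; "ee_rot": TCP orientation; "force": force on the tool from outside, world axes, zero at the start; "torque": the same for the moment, N m; "gripper_width": finger opening in mm; "gripper_force": force on a finger pad.
Only numpy, scipy, OpenCV 4.12 (cv2) and the standard library are available. Lean on these libraries where they do the work, as an engineer would, in place of code of your own. Each camera call takes 0.05 s, during which the arm holds its last target. There are 200 camera calls.

### The job

Take the stack of four kiln props apart and stand each one upright in the frame of its own shape: square, six-sided, round and oblong, flat on the board inside the rails and not resting on them. Do not let any prop fall or tip over, and leave the test pot and the cast seal where they are.

Things in the scene. Friction and masses are not known exactly. Their poses are not given: they have to be found in the camera images.
- square_prop: Solid kiln prop (spacer block) of off-white ceramic, 64 x 64 mm square, 40 mm tall. Bottom of the stack at the start. Origin: centre of its underside; z up; side faces along x and y. Loose, 40 to 400 g; it only rests on what is below.
- hex_prop: Solid kiln prop (spacer block) of off-white ceramic, six-sided (regular hexagon, 55 mm across flats, 63.5 mm across corners), 40 mm tall. Second from the bottom at the start, on the square prop. Origin: centre of its underside; z up; x axis square to one pair of flats, the other flats every 60 degrees. Loose, 40 to 400 g; it only rests on what is below.
- round_prop: Solid kiln prop (spacer block) of off-white ceramic, round, 47 mm diameter, 40 mm tall. Third from the bottom at the start, on the six-sided prop. Origin: centre of its underside; z up; z axis along the cylinder. Loose, 40 to 400 g; it only rests on what is below.
- oblong_prop: Solid kiln prop (spacer block) of off-white ceramic, oblong, 40 mm along x by 20 mm along y, 40 mm tall. Top of the stack at the start, on the round prop. Origin: centre of its underside; z up; x axis along the long side. Loose, 40 to 400 g; it only rests on what is below.
- square_board: Fixed flat pale wooden board, 110 x 110 x 8 mm, with a centred low frame of dark rails: a square of four rails, opening 82 x 82 mm, sides along x and y. Rails 5 mm wide, 4 mm high; 9 mm play on every side of the square prop when it is turned to match. Origin: centre of the board's underside, on the table; z up; the floor the prop stands on is 8 mm above the origin.
- hex_board: Fixed flat pale wooden board, 110 x 110 x 8 mm, with a centred low frame of dark rails: a regular hexagon of six rails, opening 73 mm across flats, x axis square to one pair of rails. Rails 5 mm wide, 4 mm high; 9 mm play on every side of the hex prop when it is turned to match. Origin: centre of the board's underside, on the table; z up; the floor the prop stands on is 8 mm above the origin.
- round_board: Fixed flat pale wooden board, 110 x 110 x 8 mm, with a centred low frame of dark rails: a ring of short rails, opening 65 mm diameter. Rails 5 mm wide, 4 mm high; 9 mm play on every side of the round prop when it is turned to match. Origin: centre of the board's underside, on the table; z up; the floor the prop stands on is 8 mm above the origin.
- oblong_board: Fixed flat pale wooden board, 110 x 110 x 8 mm, with a centred low frame of dark rails: an oblong of four rails, opening 58 mm along x by 38 mm along y. Rails 5 mm wide, 4 mm high; 9 mm play on every side of the oblong prop when it is turned to match. Origin: centre of the board's underside, on the table; z up; the floor the prop stands on is 8 mm above the origin.
- test_pot: Small cream test pot, open at the top, 62 mm wide and 61 mm tall, loose on the table; to be left alone. Origin: centre of its underside.
- cast_seal: Small cream slip-cast seal lying on the table, 116 x 68 mm, 53 mm tall, fragile, loose; to be left alone. Origin: centre of its underside; x along its length.
Things that resemble listed ones, but are neither listed nor needed, are in the scene too. Leave any orange or turquoise look-alike of the oblong_prop alone.

How it is judged (in metres and radians):
At the end, for the whole second after the job is handed in: Each of the four props stands upright (within 0.05 rad) and at rest on the floor of the board with the frame of its own shape: underside within 2.5 mm of the floor's height, centre within 15 mm of the board's centre (anywhere flat inside the rails) (horizontal distance between square_prop and square_board below 0.015 m and z of square_prop in the frame of square_board between 0.0055 and 0.0105 m and angle between each of square_prop, hex_prop, round_prop, oblong_prop's own z axis and vertical below 0.05 rad and linear speed of each of square_prop, hex_prop, round_prop, oblong_prop below 0.02 m/s and angular speed of each of square_prop, hex_prop, round_prop, oblong_prop below 0.2 rad/s and horizontal distance between hex_prop and hex_board below 0.015 m and z of hex_prop in the frame of hex_board between 0.0055 and 0.0105 m and horizontal distance between round_prop and round_board below 0.015 m and z of round_prop in the frame of round_board between 0.0055 and 0.0105 m and horizontal distance between oblong_prop and oblong_board below 0.015 m and z of oblong_prop in the frame of oblong_board between 0.0055 and 0.0105 m); the robot touches nothing.
It fails at once if a kiln prop falls or tips over (leans more than about 35 degrees) (angle between any of square_prop, hex_prop, round_prop, oblong_prop's own z axis and vertical above 0.6 rad).
It fails at once if the test pot or the cast seal is pushed away (moved more than 15 mm) or tipped (distance of any of test_pot, cast_seal from where it was at the start of the episode above 0.015 m or angle between any of test_pot, cast_seal's own z axis and vertical above 0.3 rad).
It also fails if it takes over 144 s, if anything falls off the work surface, if the arm or the gripper's body presses on something with over 40 N, if the wrist force passes 120 N, or if a joint passes its speed limit or range.

## Working session

There is one attempt and no reset: what is moved stays moved. The work goes in short steps, Python scripts to look and compute and a tool call to move; the robot and the scene stay as the last step left them, time stands still between calls to the robot, and variables do not carry over. Pictures are saved under pics/ and viewed, at most 14 in all, crops included, and the job is handed in when it is done.

Besides the shell and the picture viewer there is one more tool, called after "Call:" as name(argument=value, ...), one argument or row to a line, values as JSON. move_arm: Moves the arm, as the interface text tells. Its arguments: {"type":"object","properties":{"plan":{"type":"array","items":{"type":"object","properties":{"x":{"type":"number"},"y":{"type":"number"},"z":{"type":"number"},"rx":{"type":"number"},"ry":{"type":"number"},"rz":{"type":"number"}}}},"grip":{"type":"number"},"squeeze":{"type":"number"}},"required":["plan"]}

```bash
mkdir -p pics; cat > h.py <<'E'
import numpy as np, cv2
from workcell import state, grab_frame, job_done, masks_of, landmark_of, pinch_z
def cloud(f):
    z=f["z_map"].astype(float); v,u=np.indices(z.shape)
    P=np.stack([(u-f["cx"])/f["fx"]*z,(v-f["cy"])/f["fy"]*z,z],-1)
    R=cv2.Rodrigues(np.array(f["rvec"],float))[0]; W=(P-np.array(f["tvec"],float).ravel())@R
    W[z==0]=np.nan; return W
def save(f,n,crop=None,s=1):
    im=f["img"][:,:,::-1]
    if crop: im=im[crop[1]:crop[3],crop[0]:crop[2]]
    cv2.imwrite("pics/"+n,cv2.resize(im,None,fx=s,fy=s,interpolation=cv2.INTER_CUBIC))
E
python3 - <<'E'
from h import *
print(state(), pinch_z if not callable(pinch_z) else pinch_z())
np.set_printoptions(precision=1,suppress=True)
for c in ["top","side"]:
    f=grab_frame(c); save(f,c+"0.png"); W=cloud(f); np.savez(c+"0.npz",W=W,img=f["img"])
    for n in ["square_prop","hex_prop","round_prop","oblong_prop","square_board","hex_board","round_board","oblong_board","test_pot","cast_seal"]:
        for m in masks_of(c,n)[:3]:
            p=W[m["pixels"]]; 
            if len(p): print(c,n,round(m["p"],2),np.array(m["box"]),np.nanmedian(p,0),np.nanpercentile(p,2,axis=0),np.nanpercentile(p,98,axis=0))
E
```

```text
{'time_s': 0.0, 'qpos': array([-6.84671138e+01,  1.83493020e+01,  8.97067747e+01, -3.40539203e-04,
        7.20434503e+01, -1.14411938e+00]), 'qvel': array([-0.01290651,  0.01431353, -0.00693029,  0.03899004,  0.01695279,
       -0.09903054]), 'effort': array([-5.25350319e-03, -4.12480867e+01, -2.31978053e+01,  7.23429909e-02,
        4.56997391e-02, -1.32748610e-04]), 'ee_pos': array([ 221.51133179, -530.06714637,  213.14123268]), 'ee_rot': array([-1.79900486e+02, -1.66358105e-03,  2.26771094e+01]), 'force': array([ 0.35778788, -0.31260207, -0.43167276]), 'torque': array([-0.0015342 , -0.0027264 , -0.01982456]), 'gripper_force': 0.0, 'gripper_width': 91.50064187777727} 18.8
top square_prop 0.49 [205.7 188.9  23.6  30.1] [637.1 189.4  39.1] [628.1 173.8   2.6] [693.7 235.3  46.5]
top square_prop 0.47 [199.4 179.3  17.7  14.4] [663.2 208.1 159.6] [648.  189.2 118.3] [683.1 226.8 163.9]
top hex_prop 0.74 [205.2 187.7  24.5  24.5] [645.5 190.7  78.3] [636.2 178.2  39.5] [686.2 226.4  85.9]
top hex_prop 0.26 [240.1 265.2  52.2  57.2] [475.  129.5   8.5] [416.   73.2   0.7] [533.4 187.8  
[... 1910 characters left out ...]
648.2 198.8 124.2] [681.9 231.3 162.4]
side oblong_prop 0.81 [190.8 276.   16.5  21.3] [771.1 271.9  27.1] [757.3 248.7   0.6] [795.6 284.9  42.5]
side square_board 0.94 [325.2 219.9  48.2  29.6] [494.5 -31.3   9.4] [436.  -93.1   2.9] [551.3  23.2  14.2]
side square_board 0.21 [246.1 268.1  28.1  30.2] [657.8 240.3  26.8] [629.6 191.4   1. ] [692.6 246.8  43.2]
side hex_board 0.75 [333.6 183.6  48.5  25.9] [ 465.1 -264.6    9. ] [ 406.1 -334.2   -0.5] [ 528.6 -208.1   14.3]
side oblong_board 0.95 [329.3 259.1  58.8  37.5] [476.3 140.7   9.1] [415.8  75.6   1.7] [537.7 195.6  13.9]
side cast_seal 0.95 [282.4 195.5  19.8  29.8] [ 620.1 -126.5   30.3] [ 586.  -414.1 -112.8] [661.  -87.   52.3]
```

View pics/top0.png

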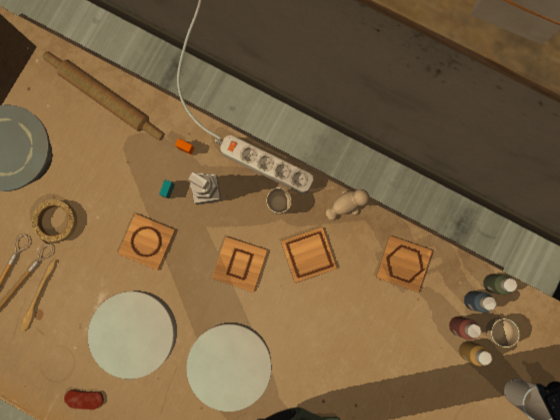

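View pics/side0.png

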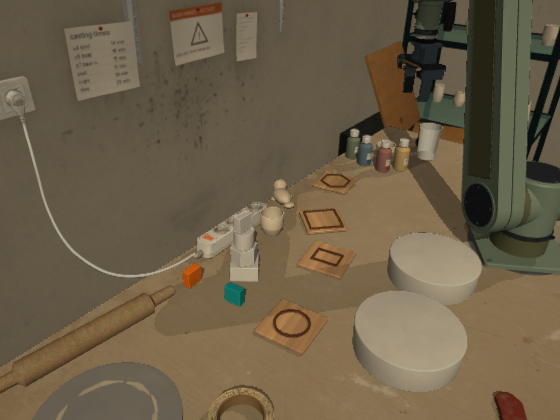

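```bash
python3 - <<'E'
from h import *
np.set_printoptions(precision=1,suppress=True)
D={c:np.load(c+"0.npz") for c in("top","side")}
W=D["top"]["W"].reshape(-1,3); S=D["side"]["W"].reshape(-1,3)
for n,P in(("top",W),("side",S)):
    for lo,hi in((155,170),(112,127),(74,88),(34,47)):
        q=P[(np.abs(P[:,0]-662)<50)&(np.abs(P[:,1]-208)<50)&(P[:,2]>lo)&(P[:,2]<hi)]
        if len(q)>4: print(n,lo,len(q),np.median(q[:,2]),cv2.minAreaRect(q[:,:2].astype(np.float32)))
I=D["top"]["img"].reshape(-1,3).astype(int).sum(1)
for n,c in dict(sq=(493,-41),hexb=(464,-275),rnd=(537,361),obl=(475,129)).items():
    k=(np.abs(W[:,:2]-c).max(1)<75)&(W[:,2]<25)
    b=W[k&(W[:,2]>4.5)]; r=W[k&(np.linalg.norm(W[:,:2]-c,axis=1)<53)&(I<300)]
    print(n,"board",cv2.minAreaRect(b[:,:2].astype(np.float32)),"rails",len(r),cv2.minAreaRect(r[:,:2].astype(np.float32)) if len(r)>3 else I[k].min())
E
```

```text
top 155 161 160.13136146151 ((664.2908325195312, 207.89166259765625), (39.9272346496582, 20.00274085998535), 57.70800018310547)
top 112 164 120.05198726173651 ((662.142822265625, 206.10935974121094), (42.01057434082031, 45.83831787109375), 50.797645568847656)
top 74 117 80.26438427721585 ((657.6228637695312, 204.6797332763672), (47.18532943725586, 55.30039596557617), 28.90266227722168)
top 34 185 40.6064804479902 ((662.6043701171875, 208.19924926757812), (64.0821304321289, 63.44407653808594), 7.606253623962402)
side 155 127 160.40475680649266 ((665.87158203125, 210.79135131835938), (40.710750579833984, 22.49533462524414), 60.919620513916016)
side 112 178 120.31517536695941 ((661.5491943359375, 218.47535705566406), (45.75146484375, 33.08013916015625), 21.31390380859375)
side 74 187 80.85176139885358 ((662.1943359375, 219.99066162109375), (60.04020309448242, 40.73053741455078), 18.170934677124023)
side 34 231 40.54598403242037 ((663.5155029296875, 214.71702575683594), (64.47669219970703, 60.59144592285156), 9.060015678405762)
sq board ((492.8466796875, -42.40058898925781), (149.07757568359375, 145.41664123535156), 0.09566114097833633) rails 336 ((493.232666015625, -43.22311782836914), (95.95072937011719, 96.13700103759766), 16.876771926879883)
hexb board ((463.7610778808594, -275.69195556640625), (150.32566833496094, 145.0447540283203), 88.43601989746094) rails 596 ((460.4343566894531, -277.4854736328125), (92.83177947998047, 100.62079620361328), 38.87822723388672)
rnd board ((536.4349365234375, 360.8182678222656), (148.04139709472656, 149.6558837890625), 89.47977447509766) rails 319 ((537.7117309570312, 362.2145690917969), (84.0631103515625, 79.857421875), 15.775344848632812)
obl board ((475.1713562011719, 129.14414978027344), (149.364990234375, 149.09336853027344), 89.82685089111328) rails 325 ((473.44110107421875, 130.34085083007812), (70.04518127441406, 100.917236328125), 47.84785461425781)
```

The top view shows the stack at about pixel (203,186) with the oblong on top, and the four boards at (147,241), (240,263), (309,254) and (404,263). The turquoise and orange look-alikes are at (166,188) and (184,146). The side view confirms the stacking order.

```bash
python3 - <<'E'
from h import *
np.set_printoptions(precision=1,suppress=True)
f=grab_frame("top"); W=cloud(f); I=f["img"].astype(int).sum(2)
for n in ["square_board","hex_board","round_board","oblong_board"]:
    m=masks_of("top",n)[0]["pixels"]; p=W[m&(W[...,2]>5)]
    mm=cv2.erode(m.astype(np.uint8),np.ones((5,5)))>0
    r=W[mm&(I<0.72*np.median(I[m]))][:, :2]; c=np.nanmedian(W[m],0)[:2]
    r=r[np.linalg.norm(r-c,axis=1)<55]
    print(n,cv2.minAreaRect(p[:,:2].astype(np.float32)),"rails",len(r),cv2.minAreaRect(r.astype(np.float32)))
P=W.reshape(-1,3)
q=P[(np.abs(P[:,0]-663)<160)&(np.abs(P[:,1]-207)<160)&(P[:,2]>12)]
d=np.linalg.norm(q[:,:2]-[663,207],axis=1)
for lo in range(45,160,10):
    k=q[(d>=lo)&(d<lo+10)]; 
    if len(k): print(lo,len(k),np.median(k,0),k[:,2].max())
save(f,"boards.png",(110,205,450,300),2.3)
q=P[(P[:,0]>250)&(P[:,0]<900)&(np.abs(P[:,1])<450)]; print(q[np.nanargmax(q[:,2])])
E
```

```text
square_board ((493.3519287109375, -41.03516387939453), (111.51011657714844, 111.81904602050781), 16.711040496826172) rails 274 ((492.822021484375, -43.388832092285156), (91.90533447265625, 94.76947021484375), 17.122520446777344)
hex_board ((465.003173828125, -275.17022705078125), (110.6305923461914, 110.20049285888672), 68.7684097290039) rails 284 ((464.0610656738281, -275.864013671875), (94.46240997314453, 83.68107604980469), 68.56099700927734)
round_board ((538.0675048828125, 362.4666442871094), (112.67093658447266, 109.55907440185547), 65.79705810546875) rails 251 ((536.144775390625, 360.9693603515625), (77.2089614868164, 72.1378402709961), 88.71881103515625)
oblong_board ((475.4679870605469, 130.39556884765625), (109.87850952148438, 108.90663146972656), 69.87690734863281) rails 233 ((473.8509826660156, 129.48944091796875), (50.777732849121094, 69.0333251953125), 70.10079193115234)
45 1 [627.5 234.8  41.8] 41.848035325915745
85 62 [669.3 297.4  37.6] 45.822977433030765
95 185 [734.4 168.5  38.6] 47.47816421393441
105 216 [749.6 155.1  40.5] 48.15076015734366
115 221 [762.3 138.9  40.6] 48.35741948561494
125 251 [762.9 122.   39.5] 49.871434659402304
135 256 [760.1 109.2  39. ] 48.7850671209169
145 209 [737.7  80.2  37.3] 61.19004860300887
155 215 [706.2  56.9  29. ] 63.17909055139639
[ 760.5 -292.4  729.8]
```

View pics/boards.png

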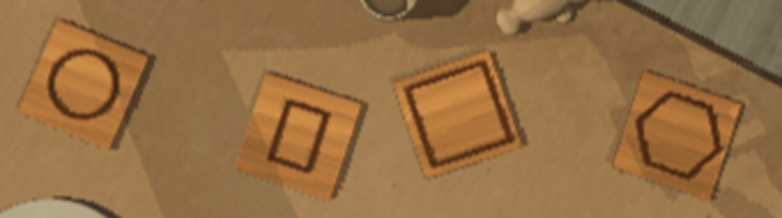

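The boards crop shows the ring, oblong, square and hexagon rails left to right, at crop pixels (84,83), (299,136), (460,110) and (679,135). Their angles match the fits. I'm moving above the stack.

Call:
move_arm(
  plan=[
    {"z":-10,"rz":-0.127},
    {"z":-10,"rz":-0.127},
    {"z":-10,"rz":-0.127},
    {"z":-10,"rz":-0.127},
    {"z":-10,"rz":-0.126},
    {"x":30},
    {"x":46},
    {"x":46},
    {"x":46},
    {"x":46},
  ],
  grip=1,
  squeeze=20,
)

```text
schema error: expected keys x, y, z, rx, ry, rz
```

Call:
move_arm(
  plan=[
    {"x":46},
    {"x":46},
    {"x":46},
    {"x":46},
    {"x":46},
    {"x":46},
    {"x":46},
    {"x":46},
    {"x":46},
    {"x":46},
  ],
)

```text
schema error: expected keys x, y, z, rx, ry, rz
```

Call:
move_arm(
  plan=[
    {"x":46},
    {"x":46},
    {"x":46},
    {"x":30},
    {"x":15},
    {"x":5},
    {},
    {},
  ],
)

```text
schema error: expected keys x, y, z, rx, ry, rz
```

```bash
cat >> h.py <<'E'
def go(x,y,z,yaw):
    "tool-frame shift to a world target: first turn (rz), then shift along turned axes"
    s=state(); p=s["ee_pos"]; d=np.array([x,y,z])-p; a=np.radians(yaw)
    dy=(yaw-s["ee_rot"][2]+90)%180-90
    dy2=dy
    a=np.radians(s["ee_rot"][2]+dy2)
    print("t",round(s["time_s"],2),"pos",p.round(1),"rot",s["ee_rot"].round(2),"q6",s["qpos"][5].round(1),"F",s["force"].round(1),"w",round(s["gripper_width"],1))
    print("rz total %.3f"%-np.radians(dy2),"x %.1f y %.1f z %.1f"%(d[0]*np.cos(a)+d[1]*np.sin(a),d[0]*np.sin(a)-d[1]*np.cos(a),-d[2]))
def rect(W,lo,hi,c,r=45):
    P=W.reshape(-1,3); q=P[(np.linalg.norm(P[:,:2]-c,axis=1)<r)&(P[:,2]>lo)&(P[:,2]<hi)]
    if len(q)>9: print(lo,len(q),round(np.median(q[:,2]),1),np.round(np.median(q[:,:2],0),1),[np.round(v,1) for v in cv2.minAreaRect(q[:,:2].astype(np.float32))])
E
python3 - <<'E'
from h import *
f=grab_frame("wrist"); W=cloud(f); save(f,"w1.png")
for lo,hi in((155,166),(115,126),(75,86),(35,46)): rect(W,lo,hi,(664,207))
go(665,209,240,59)
E
```

```text
t 1.4 pos [ 221.7 -530.5  214. ] rot [180.     0.    22.68] q6 -1.1 F [-0.1 -0.6  0.2] w 91.2
rz total -0.634 x 862.2 y -0.9 z -26.0
```

View pics/w1.png

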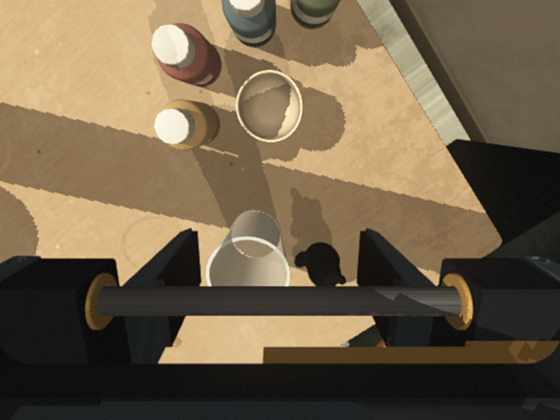

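The calls were refused because every row needs all six keys. The wrist view is from the start pose: bottles at the top, and a clear glass at (248,260) below the fingers.

Call:
move_arm(
  plan=[
    {"x":0,"y":0,"z":-10,"rx":0,"ry":0,"rz":-0.127},
    {"x":0,"y":0,"z":-10,"rx":0,"ry":0,"rz":-0.127},
    {"x":0,"y":0,"z":-10,"rx":0,"ry":0,"rz":-0.127},
    {"x":0,"y":0,"z":-10,"rx":0,"ry":0,"rz":-0.127},
    {"x":0,"y":0,"z":-10,"rx":0,"ry":0,"rz":-0.126},
    {"x":30,"y":0,"z":0,"rx":0,"ry":0,"rz":0},
    {"x":46,"y":0,"z":0,"rx":0,"ry":0,"rz":0},
    {"x":46,"y":0,"z":0,"rx":0,"ry":0,"rz":0},
    {"x":46,"y":0,"z":0,"rx":0,"ry":0,"rz":0},
    {"x":46,"y":0,"z":0,"rx":0,"ry":0,"rz":0},
  ],
  grip=1,
  squeeze=20,
)

```text
time_s: 2.4
ee_pos: [332.5, -345.5, 264.1]
ee_rot: [180.0, -0.0, 59.0]
force: [1.2, -0.5, 0.7]
gripper_width: 91.0
gripper_force: 0.0
```

Call:
move_arm(
  plan=[
    {"x":46,"y":0,"z":0,"rx":0,"ry":0,"rz":0},
    {"x":46,"y":0,"z":0,"rx":0,"ry":0,"rz":0},
    {"x":46,"y":0,"z":0,"rx":0,"ry":0,"rz":0},
    {"x":46,"y":0,"z":0,"rx":0,"ry":0,"rz":0},
    {"x":46,"y":0,"z":0,"rx":0,"ry":0,"rz":0},
    {"x":46,"y":0,"z":0,"rx":0,"ry":0,"rz":0},
    {"x":46,"y":0,"z":0,"rx":0,"ry":0,"rz":0},
    {"x":46,"y":0,"z":0,"rx":0,"ry":0,"rz":0},
    {"x":46,"y":0,"z":0,"rx":0,"ry":0,"rz":0},
    {"x":46,"y":0,"z":0,"rx":0,"ry":0,"rz":0},
  ],
)

```text
time_s: 3.4
ee_pos: [569.5, 49.0, 264.0]
ee_rot: [180.0, 0.0, 59.0]
force: [0.8, -1.2, 0.8]
gripper_width: 91.1
gripper_force: 0.0
```

Call:
move_arm(
  plan=[
    {"x":46,"y":0,"z":0,"rx":0,"ry":0,"rz":0},
    {"x":46,"y":0,"z":0,"rx":0,"ry":0,"rz":0},
    {"x":46,"y":0,"z":0,"rx":0,"ry":0,"rz":0},
    {"x":30,"y":0,"z":0,"rx":0,"ry":0,"rz":0},
    {"x":15,"y":0,"z":0,"rx":0,"ry":0,"rz":0},
    {"x":5,"y":0,"z":0,"rx":0,"ry":0,"rz":0},
    {"x":0,"y":0,"z":0,"rx":0,"ry":0,"rz":0},
    {"x":0,"y":0,"z":0,"rx":0,"ry":0,"rz":0},
  ],
)

```text
time_s: 4.2
ee_pos: [665.3, 207.4, 264.1]
ee_rot: [180.0, 0.0, 59.0]
force: [-0.0, -0.6, -0.2]
gripper_width: 90.7
gripper_force: 0.0
```

```bash
python3 - <<'E'
from h import *
f=grab_frame("wrist"); W=cloud(f); save(f,"w2.png"); print("tcp cam",-cv2.Rodrigues(np.array(f["rvec"]))[0].T@np.array(f["tvec"]).ravel())
for lo,hi in((155,166),(115,126),(75,86),(35,46)): rect(W,lo,hi,(664,207))
go(665,209,240,59)
E
```

```text
tcp cam [705.85724069 274.88979545 435.08222472]
155 957 160.0 [665.  210.1] [array([664.5, 209. ]), array([40.5, 19.3]), np.float64(57.9)]
115 762 120.0 [667.1 212.7] [array([664.5, 210.6]), array([42.5, 46.7]), np.float64(58.6)]
75 487 80.1 [677.8 226.3] [array([668.7, 217.6]), array([36.7, 61. ]), np.float64(57.7)]
35 592 39.9 [680.1 233.5] [array([662.9, 210. ]), array([64. , 63.7]), np.float64(7.9)]
t 4.25 pos [665.2 207.3 264.3] rot [1.7999e+02 2.0000e-02 5.8950e+01] q6 47.4 F [ 0.1 -0.5 -0.7] w 91.2
rz total -0.001 x 1.4 y -1.1 z 24.3
```

View pics/w2.png

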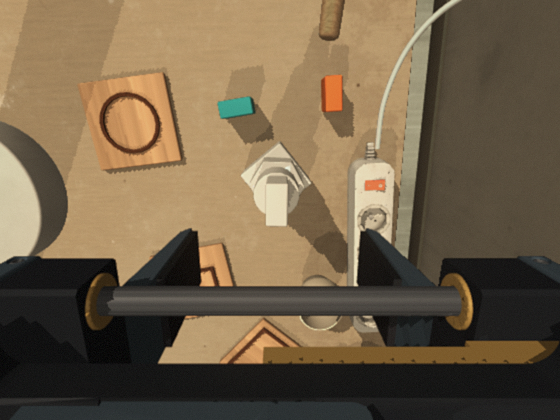

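The wrist view shows the stack top at (277,200), turned as the fit says (57.9°). I'm descending on the oblong.

Call:
move_arm(
  plan=[
    {"x":1,"y":-1.5,"z":20,"rx":0,"ry":0,"rz":0.017},
    {"x":0,"y":0,"z":25,"rx":0,"ry":0,"rz":0},
    {"x":0,"y":0,"z":25,"rx":0,"ry":0,"rz":0},
    {"x":0,"y":0,"z":25,"rx":0,"ry":0,"rz":0},
    {"x":0,"y":0,"z":20,"rx":0,"ry":0,"rz":0},
    {"x":0,"y":0,"z":12,"rx":0,"ry":0,"rz":0},
    {"x":0,"y":0,"z":7,"rx":0,"ry":0,"rz":0},
    {"x":0,"y":0,"z":0,"rx":0,"ry":0,"rz":0},
  ],
  grip=0.5,
)

```text
time_s: 5.05
ee_pos: [664.6, 209.4, 129.7]
ee_rot: [-180.0, 0.0, 58.0]
force: [0.4, -0.9, 0.2]
gripper_width: 45.8
gripper_force: 0.0
```

Call:
move_arm(
  plan=[
    {"x":0,"y":0,"z":0,"rx":0,"ry":0,"rz":0},
    {"x":0,"y":0,"z":0,"rx":0,"ry":0,"rz":0},
    {"x":0,"y":0,"z":0,"rx":0,"ry":0,"rz":0},
    {"x":0,"y":0,"z":0,"rx":0,"ry":0,"rz":0},
    {"x":0,"y":0,"z":0,"rx":0,"ry":0,"rz":0},
    {"x":0,"y":0,"z":0,"rx":0,"ry":0,"rz":0},
    {"x":0,"y":0,"z":0,"rx":0,"ry":0,"rz":0},
    {"x":0,"y":0,"z":0,"rx":0,"ry":0,"rz":0},
  ],
  grip=0,
  squeeze=20,
)

```text
time_s: 5.85
ee_pos: [665.2, 210.1, 130.7]
ee_rot: [179.9, -0.1, 58.0]
force: [-1.0, 0.4, 5.2]
gripper_width: 20.0
gripper_force: 20.0
```

Call:
move_arm(
  plan=[
    {"x":0,"y":0,"z":-4,"rx":0,"ry":0,"rz":0},
    {"x":0,"y":0,"z":-8,"rx":0,"ry":0,"rz":0},
    {"x":0,"y":0,"z":-15,"rx":0,"ry":0,"rz":0},
    {"x":0,"y":0,"z":-20,"rx":0,"ry":0,"rz":0},
    {"x":0,"y":0,"z":-20,"rx":0,"ry":0,"rz":0},
    {"x":0,"y":0,"z":-10,"rx":0,"ry":0,"rz":0},
    {"x":0,"y":0,"z":-5,"rx":0,"ry":0,"rz":0},
  ],
)

```text
time_s: 6.55
ee_pos: [665.1, 210.0, 212.9]
ee_rot: [179.9, -0.1, 58.0]
force: [-0.5, 0.0, -0.0]
gripper_width: 20.4
gripper_force: 20.0
```

Call:
move_arm(
  plan=[
    {"x":0,"y":0,"z":0,"rx":0,"ry":0,"rz":0.136},
    {"x":0,"y":0,"z":0,"rx":0,"ry":0,"rz":0.136},
    {"x":0,"y":0,"z":0,"rx":0,"ry":0,"rz":0.136},
    {"x":0,"y":0,"z":0,"rx":0,"ry":0,"rz":0.136},
    {"x":0,"y":0,"z":0,"rx":0,"ry":0,"rz":0.136},
    {"x":0,"y":0,"z":0,"rx":0,"ry":0,"rz":0.136},
    {"x":0,"y":0,"z":0,"rx":0,"ry":0,"rz":0.136},
    {"x":0,"y":0,"z":0,"rx":0,"ry":0,"rz":0.136},
    {"x":0,"y":0,"z":0,"rx":0,"ry":0,"rz":0.136},
    {"x":0,"y":0,"z":0,"rx":0,"ry":0,"rz":0.136},
  ],
)

```text
time_s: 7.55
ee_pos: [664.3, 209.8, 210.7]
ee_rot: [179.9, 0.1, -20.2]
force: [0.4, 0.9, -0.5]
gripper_width: 20.1
gripper_force: 20.0
```

```bash
python3 - <<'E'
from h import *
go(475,130,40,-20)
f=grab_frame("top"); W=cloud(f)
for lo,hi in((115,126),(75,86),(35,46)): rect(W,lo,hi,(664,207))
E
```

```text
t 7.55 pos [664.3 209.8 210.7] rot [ 1.7991e+02  1.0000e-01 -2.0210e+01] q6 126.8 F [ 0.4  0.9 -0.5] w 20.1
rz total -0.004 x -150.6 y 139.7 z 170.7
75 20 80.5 [643.  223.7] [array([658., 205.]), array([16.4, 56.2]), np.float64(36.9)]
35 50 39.9 [636.6 230. ] [array([665.4, 219.8]), array([30.6, 79.7]), np.float64(67.4)]
```

Call:
move_arm(
  plan=[
    {"x":-12,"y":11,"z":0,"rx":0,"ry":0,"rz":0},
    {"x":-25,"y":23.5,"z":0,"rx":0,"ry":0,"rz":0},
    {"x":-30,"y":28,"z":15,"rx":0,"ry":0,"rz":0},
    {"x":-30,"y":28,"z":20,"rx":0,"ry":0,"rz":0},
    {"x":-25,"y":23.5,"z":25,"rx":0,"ry":0,"rz":0},
    {"x":-18,"y":16,"z":30,"rx":0,"ry":0,"rz":0},
    {"x":-8,"y":7,"z":30,"rx":0,"ry":0,"rz":0},
    {"x":-2.5,"y":2.5,"z":20,"rx":0,"ry":0,"rz":0},
    {"x":0,"y":0,"z":10,"rx":0,"ry":0,"rz":0},
    {"x":0,"y":0,"z":0,"rx":0,"ry":0,"rz":0},
  ],
)

```text
time_s: 8.6
ee_pos: [475.2, 129.8, 60.8]
ee_rot: [179.9, 0.1, -19.8]
force: [1.2, -0.2, 0.4]
gripper_width: 19.7
gripper_force: 20.0
```

```bash
python3 - <<'E'
from h import *
go(475,130,19.5,-20)
f=grab_frame("top"); W=cloud(f)
for lo,hi in((115,126),(75,86),(35,46)): rect(W,lo,hi,(664,207))
f=grab_frame("wrist"); W=cloud(f); save(f,"w3.png")
E
```

```text
t 8.6 pos [475.2 129.8  60.8] rot [ 1.7991e+02  1.3000e-01 -1.9830e+01] q6 123.8 F [ 1.2 -0.2  0.4] w 19.7
rz total 0.003 x -0.2 y -0.1 z 41.3
115 319 120.2 [663.2 207.7] [array([662.8, 207.9]), array([46.3, 44.5]), np.float64(88.6)]
75 110 80.5 [648.1 193.4] [array([657.4, 204.6]), array([47.3, 54.8]), np.float64(28.1)]
35 179 40.1 [640.8 189.3] [array([662.3, 208.7]), array([64.3, 64. ]), np.float64(7.8)]
```

View pics/w3.png

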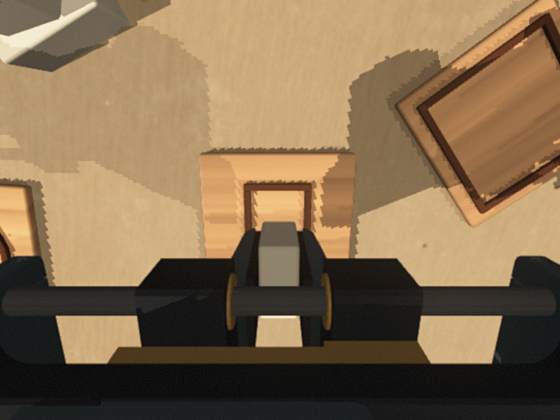

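The oblong hangs over its frame at (278,245) and is aligned with the rails. I'm lowering and releasing it.

Call:
move_arm(
  plan=[
    {"x":0,"y":0,"z":12,"rx":0,"ry":0,"rz":0},
    {"x":0,"y":0,"z":12,"rx":0,"ry":0,"rz":0},
    {"x":0,"y":0,"z":9,"rx":0,"ry":0,"rz":0},
    {"x":0,"y":0,"z":5,"rx":0,"ry":0,"rz":0},
    {"x":0,"y":0,"z":2,"rx":0,"ry":0,"rz":0},
    {"x":0,"y":0,"z":1,"rx":0,"ry":0,"rz":0},
    {"x":0,"y":0,"z":0,"rx":0,"ry":0,"rz":0},
    {"x":0,"y":0,"z":0,"rx":0,"ry":0,"rz":0},
  ],
)

```text
time_s: 9.5
ee_pos: [476.2, 130.1, 21.3]
ee_rot: [-180.0, -0.0, -19.9]
force: [-0.1, -0.5, -0.2]
gripper_width: 20.2
gripper_force: 20.0
```

Call:
move_arm(
  plan=[
    {"x":0,"y":0,"z":0,"rx":0,"ry":0,"rz":0},
    {"x":0,"y":0,"z":0,"rx":0,"ry":0,"rz":0},
    {"x":0,"y":0,"z":0,"rx":0,"ry":0,"rz":0},
    {"x":0,"y":0,"z":0,"rx":0,"ry":0,"rz":0},
    {"x":0,"y":0,"z":0,"rx":0,"ry":0,"rz":0},
    {"x":0,"y":0,"z":0,"rx":0,"ry":0,"rz":0},
  ],
  grip=0.7,
)

```text
time_s: 10.1
ee_pos: [475.9, 130.0, 20.9]
ee_rot: [180.0, -0.0, -19.9]
force: [0.3, -0.1, -0.2]
gripper_width: 62.9
gripper_force: 0.0
```

Call:
move_arm(
  plan=[
    {"x":0,"y":0,"z":-8,"rx":0,"ry":0,"rz":0},
    {"x":0,"y":0,"z":-15,"rx":0,"ry":0,"rz":0},
    {"x":0,"y":0,"z":-25,"rx":0,"ry":0,"rz":0},
    {"x":0,"y":0,"z":-30,"rx":0,"ry":0,"rz":0},
    {"x":0,"y":0,"z":-40,"rx":0,"ry":0,"rz":0},
    {"x":0,"y":0,"z":-40,"rx":0,"ry":0,"rz":0},
    {"x":0,"y":0,"z":-25,"rx":0,"ry":0,"rz":0},
    {"x":0,"y":0,"z":-10,"rx":0,"ry":0,"rz":0},
  ],
)

```text
time_s: 10.9
ee_pos: [477.1, 130.3, 217.3]
ee_rot: [-179.8, -0.3, -19.9]
force: [0.3, 0.0, -0.2]
gripper_width: 64.2
gripper_force: 0.0
```

```bash
python3 - <<'E'
from h import *
go(663,208,180,58)
f=grab_frame("top"); W=cloud(f)
rect(W,42,54,(475,130),50)
E
```

```text
t 10.9 pos [477.1 130.3 217.3] rot [-179.81   -0.3   -19.89] q6 123.8 F [ 0.3  0.  -0.2] w 64.2
rz total -1.359 x 164.4 y 116.5 z 37.3
```

Call:
move_arm(
  plan=[
    {"x":0,"y":0,"z":0,"rx":0,"ry":0,"rz":-0.14},
    {"x":0,"y":0,"z":0,"rx":0,"ry":0,"rz":-0.14},
    {"x":0,"y":0,"z":0,"rx":0,"ry":0,"rz":-0.14},
    {"x":0,"y":0,"z":0,"rx":0,"ry":0,"rz":-0.14},
    {"x":0,"y":0,"z":0,"rx":0,"ry":0,"rz":-0.14},
    {"x":30,"y":0,"z":0,"rx":0,"ry":0,"rz":0},
    {"x":45,"y":0,"z":0,"rx":0,"ry":0,"rz":0},
    {"x":45,"y":-3,"z":0,"rx":0,"ry":0,"rz":0},
    {"x":45,"y":-3,"z":0,"rx":0,"ry":0,"rz":0},
    {"x":25,"y":-3,"z":0,"rx":0,"ry":0,"rz":0},
  ],
)

```text
time_s: 11.95
ee_pos: [652.9, 205.0, 210.8]
ee_rot: [-180.0, 0.2, 20.2]
force: [0.1, -0.3, 1.1]
gripper_width: 64.0
gripper_force: 0.0
```

Call:
move_arm(
  plan=[
    {"x":10,"y":0,"z":0,"rx":0,"ry":0,"rz":0},
    {"x":1,"y":0,"z":0,"rx":0,"ry":0,"rz":0},
    {"x":0,"y":0,"z":0,"rx":0,"ry":0,"rz":0},
  ],
  grip=0.82,
)

```text
time_s: 12.25
ee_pos: [660.2, 207.3, 213.0]
ee_rot: [180.0, 0.2, 20.2]
force: [0.1, -0.6, 0.1]
gripper_width: 74.9
gripper_force: 0.0
```

```bash
python3 - <<'E'
from h import *
f=grab_frame("wrist"); W=cloud(f); rect(W,115,126,(663,208)); rect(W,75,86,(663,208))
rect(W,42,54,(475,130),50)
go(662.8,208,90,20)
f=grab_frame("side"); W=cloud(f);rect(W,42,54,(475,130),50)
E
```

```text
115 2247 120.1 [664.8 209.5] [array([663.9, 209.2]), array([45.7, 45.7]), np.float64(17.9)]
75 634 80.0 [683.  219.2] [array([673.7, 212. ]), array([40.4, 58.9]), np.float64(13.2)]
42 272 47.3 [486.3 130.2] [array([480.3, 129. ]), array([20.2, 30.4]), np.float64(68.8)]
t 12.3 pos [660.1 207.2 213.7] rot [1.80e+02 1.00e-01 2.02e+01] q6 86.3 F [ 0.3 -0.4 -1.3] w 74.6
rz total 0.003 x 2.8 y 0.2 z 123.7
42 118 48.4 [476.2 135.3] [array([476.1, 132.4]), array([24. , 39.9]), np.float64(67.0)]
```

Call:
move_arm(
  plan=[
    {"x":3.5,"y":0,"z":15,"rx":0,"ry":0,"rz":0},
    {"x":0,"y":0,"z":25,"rx":0,"ry":0,"rz":0},
    {"x":0,"y":0,"z":25,"rx":0,"ry":0,"rz":0},
    {"x":0,"y":0,"z":25,"rx":0,"ry":0,"rz":0},
    {"x":0,"y":0,"z":18,"rx":0,"ry":0,"rz":0},
    {"x":0,"y":0,"z":10,"rx":0,"ry":0,"rz":0},
    {"x":0,"y":0,"z":5,"rx":0,"ry":0,"rz":0},
    {"x":0,"y":0,"z":0,"rx":0,"ry":0,"rz":0},
  ],
)

```text
time_s: 13.15
ee_pos: [664.4, 209.0, 90.6]
ee_rot: [180.0, 0.0, 20.2]
force: [-0.1, 0.2, 0.3]
gripper_width: 75.0
gripper_force: 0.0
```

Call:
move_arm(
  plan=[
    {"x":0,"y":0,"z":0,"rx":0,"ry":0,"rz":0},
    {"x":0,"y":0,"z":0,"rx":0,"ry":0,"rz":0},
    {"x":0,"y":0,"z":0,"rx":0,"ry":0,"rz":0},
    {"x":0,"y":0,"z":0,"rx":0,"ry":0,"rz":0},
    {"x":0,"y":0,"z":0,"rx":0,"ry":0,"rz":0},
    {"x":0,"y":0,"z":0,"rx":0,"ry":0,"rz":0},
    {"x":0,"y":0,"z":0,"rx":0,"ry":0,"rz":0},
  ],
  grip=0,
  squeeze=25,
)

```text
time_s: 13.85
ee_pos: [664.9, 209.2, 91.5]
ee_rot: [180.0, -0.1, 20.2]
force: [-1.5, -0.0, 4.5]
gripper_width: 46.9
gripper_force: 25.0
```

Call:
move_arm(
  plan=[
    {"x":0,"y":0,"z":-4,"rx":0,"ry":0,"rz":0},
    {"x":0,"y":0,"z":-8,"rx":0,"ry":0,"rz":0},
    {"x":0,"y":0,"z":-15,"rx":0,"ry":0,"rz":0},
    {"x":0,"y":0,"z":-20,"rx":0,"ry":0,"rz":0},
    {"x":0,"y":0,"z":-20,"rx":0,"ry":0,"rz":0},
    {"x":0,"y":0,"z":-10,"rx":0,"ry":0,"rz":0},
    {"x":0,"y":0,"z":-5,"rx":0,"ry":0,"rz":0},
    {"x":0,"y":0,"z":0,"rx":0,"ry":0,"rz":0},
  ],
)

```text
time_s: 14.65
ee_pos: [664.7, 209.1, 173.2]
ee_rot: [180.0, -0.0, 20.2]
force: [0.4, 0.7, -1.6]
gripper_width: 46.6
gripper_force: 25.0
```

```bash
python3 - <<'E'
from h import *
go(537.5,362,60,20)
E
```

```text
t 14.65 pos [664.7 209.1 173.2] rot [ 1.7999e+02 -3.0000e-02  2.0210e+01] q6 86.3 F [ 0.4  0.7 -1.6] w 46.6
rz total 0.004 x -67.3 y -187.2 z 113.2
```

Call:
move_arm(
  plan=[
    {"x":-5,"y":-13,"z":0,"rx":0,"ry":0,"rz":0},
    {"x":-10,"y":-28,"z":0,"rx":0,"ry":0,"rz":0},
    {"x":-13,"y":-36,"z":5,"rx":0,"ry":0,"rz":0},
    {"x":-13,"y":-36,"z":10,"rx":0,"ry":0,"rz":0},
    {"x":-12,"y":-34,"z":15,"rx":0,"ry":0,"rz":0},
    {"x":-9,"y":-25,"z":20,"rx":0,"ry":0,"rz":0},
    {"x":-4,"y":-12,"z":25,"rx":0,"ry":0,"rz":0},
    {"x":-1,"y":-3,"z":20,"rx":0,"ry":0,"rz":0},
    {"x":0,"y":0,"z":12,"rx":0,"ry":0,"rz":0},
    {"x":0,"y":0,"z":5,"rx":0,"ry":0,"rz":0},
  ],
)

```text
time_s: 15.65
ee_pos: [535.7, 361.1, 58.9]
ee_rot: [180.0, 0.2, 20.2]
force: [-0.1, 0.2, -1.6]
gripper_width: 46.6
gripper_force: 25.0
```

```bash
python3 - <<'E'
from h import *
go(537.5,362,20,20)
f=grab_frame("top"); W=cloud(f); rect(W,75,86,(663,208)); rect(W,35,46,(663,208),50)
f=grab_frame("wrist"); save(f,"w4.png")
E
```

```text
t 15.65 pos [535.7 361.1  58.9] rot [179.95   0.2   20.24] q6 102.7 F [-0.1  0.2 -1.6] w 46.6
rz total 0.004 x 2.0 y -0.2 z 38.9
75 455 80.2 [663.  208.7] [array([663.3, 207.8]), array([61. , 54.3]), np.float64(25.4)]
35 192 39.6 [641.4 190.9] [array([662.5, 208.6]), array([64.7, 64.4]), np.float64(8.2)]
```

View pics/w4.png

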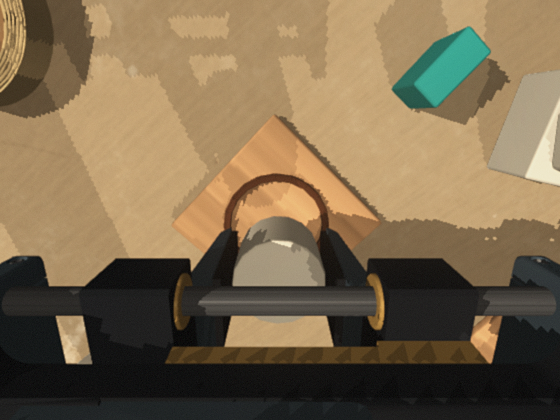

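The round prop hangs centred over its ring at (277,250). I'm lowering and releasing it.

Call:
move_arm(
  plan=[
    {"x":2,"y":0,"z":10,"rx":0,"ry":0,"rz":0},
    {"x":0,"y":0,"z":12,"rx":0,"ry":0,"rz":0},
    {"x":0,"y":0,"z":9,"rx":0,"ry":0,"rz":0},
    {"x":0,"y":0,"z":4,"rx":0,"ry":0,"rz":0},
    {"x":0,"y":0,"z":2,"rx":0,"ry":0,"rz":0},
    {"x":0,"y":0,"z":2,"rx":0,"ry":0,"rz":0},
    {"x":0,"y":0,"z":0,"rx":0,"ry":0,"rz":0},
    {"x":0,"y":0,"z":0,"rx":0,"ry":0,"rz":0},
  ],
)

```text
time_s: 16.55
ee_pos: [539.2, 362.2, 22.2]
ee_rot: [-180.0, -0.0, 20.2]
force: [0.7, 0.3, -1.7]
gripper_width: 46.5
gripper_force: 25.0
```

Call:
move_arm(
  plan=[
    {"x":0,"y":0,"z":0,"rx":0,"ry":0,"rz":0},
    {"x":0,"y":0,"z":0,"rx":0,"ry":0,"rz":0},
    {"x":0,"y":0,"z":0,"rx":0,"ry":0,"rz":0},
    {"x":0,"y":0,"z":0,"rx":0,"ry":0,"rz":0},
    {"x":0,"y":0,"z":0,"rx":0,"ry":0,"rz":0},
    {"x":0,"y":0,"z":0,"rx":0,"ry":0,"rz":0},
  ],
  grip=0.9,
)

```text
time_s: 17.15
ee_pos: [539.0, 362.1, 21.9]
ee_rot: [180.0, -0.0, 20.2]
force: [-0.4, 0.8, -0.2]
gripper_width: 82.0
gripper_force: 0.0
```

Call:
move_arm(
  plan=[
    {"x":0,"y":0,"z":-8,"rx":0,"ry":0,"rz":0},
    {"x":0,"y":0,"z":-15,"rx":0,"ry":0,"rz":0},
    {"x":0,"y":0,"z":-25,"rx":0,"ry":0,"rz":0},
    {"x":0,"y":0,"z":-30,"rx":0,"ry":0,"rz":0},
    {"x":0,"y":0,"z":-40,"rx":0,"ry":0,"rz":0},
    {"x":0,"y":0,"z":-30,"rx":0,"ry":0,"rz":0},
    {"x":0,"y":0,"z":-15,"rx":0,"ry":0,"rz":0},
    {"x":0,"y":0,"z":-5,"rx":0,"ry":0,"rz":0},
  ],
)

```text
time_s: 17.95
ee_pos: [539.9, 362.7, 193.1]
ee_rot: [-179.9, -0.3, 20.2]
force: [0.2, 0.6, 0.3]
gripper_width: 81.8
gripper_force: 0.0
```

```bash
python3 - <<'E'
from h import *
f=grab_frame("top"); W=cloud(f); rect(W,75,86,(663,208)); rect(W,42,54,(537,362))
P=W.reshape(-1,3); q=P[(np.linalg.norm(P[:,:2]-[663,208],axis=1)<45)&(P[:,2]>75)&(P[:,2]<86)][:,:2]; c=cv2.minEnclosingCircle(q.astype(np.float32)); print(c)
for a in range(0,60,4):
    r=[np.ptp(np.percentile(q@[np.cos(np.radians(a+k)),np.sin(np.radians(a+k))],[0.5,99.5])) for k in(0,60,120)]; print(a,np.round(r,1),round(sum(r),1))
go(663.3,208,180,20)
E
```

```text
75 451 80.5 [663.4 208.4] [array([663.7, 208.3]), array([55.4, 60.1]), np.float64(55.9)]
42 126 48.0 [526.5 356.2] [array([530.2, 361.3]), array([47. , 28.1]), np.float64(85.4)]
((663.7432250976562, 207.69027709960938), 30.914459228515625)
0 [55.7 54.9 54. ] 164.6
4 [56.7 55.5 54.6] 166.8
8 [57.2 56.  55.5] 168.8
12 [57.4 56.6 56.4] 170.4
16 [57.9 57.2 56.9] 171.9
20 [58.3 57.9 56.9] 173.1
24 [58.7 58.1 56.8] 173.7
28 [58.7 57.9 56.8] 173.5
32 [58.3 57.6 56.8] 172.7
36 [58.1 57.1 56.5] 171.7
40 [57.8 56.4 55.8] 170.0
44 [57.  55.5 55. ] 167.5
48 [55.9 54.7 54.3] 164.8
52 [54.9 54.2 54.3] 163.4
56 [54.7 54.1 54.5] 163.3
t 18.0 pos [539.6 362.6 192.3] rot [-179.96   -0.21   20.22] q6 102.7 F [0.1 0.5 0.6] w 82.1
rz total 0.004 x 63.3 y 187.5 z 12.3
```

Call:
move_arm(
  plan=[
    {"x":4,"y":12,"z":0,"rx":0,"ry":0,"rz":0},
    {"x":9,"y":27,"z":0,"rx":0,"ry":0,"rz":0},
    {"x":14,"y":42,"z":0,"rx":0,"ry":0,"rz":0},
    {"x":14,"y":42,"z":0,"rx":0,"ry":0,"rz":0},
    {"x":12,"y":36,"z":0,"rx":0,"ry":0,"rz":0},
    {"x":7,"y":20,"z":0,"rx":0,"ry":0,"rz":0},
    {"x":3,"y":8,"z":0,"rx":0,"ry":0,"rz":0},
    {"x":0,"y":0,"z":0,"rx":0,"ry":0,"rz":-0.083},
    {"x":0,"y":0,"z":0,"rx":0,"ry":0,"rz":0},
  ],
)

```text
time_s: 18.9
ee_pos: [662.1, 209.0, 189.2]
ee_rot: [-179.9, 0.1, 25.0]
force: [0.6, -0.5, -0.4]
gripper_width: 82.2
gripper_force: 0.0
```

```bash
python3 - <<'E'
from h import *
f=grab_frame("wrist"); W=cloud(f); rect(W,75,86,(663,208)); rect(W,42,54,(537,362))
P=W.reshape(-1,3); q=P[(np.linalg.norm(P[:,:2]-[663,208],axis=1)<45)&(P[:,2]>75)&(P[:,2]<86)][:,:2]; c=cv2.minEnclosingCircle(q.astype(np.float32)); print(c)
for a in range(44,66,2):
    r=[np.ptp(np.percentile(q@[np.cos(np.radians(a+k)),np.sin(np.radians(a+k))],[0.5,99.5])) for k in(0,60,120)]; print(a,round(sum(r),1))
go(663.6,208.1,50,25)
f=grab_frame("side"); W=cloud(f); rect(W,42,54,(537,362))
E
```

```text
75 3118 80.1 [665.3 210. ] [array([664.3, 209.7]), array([61.3, 54.8]), np.float64(26.7)]
42 1505 48.0 [541.4 361.3] [array([540.4, 362.3]), array([42.2, 46.4]), np.float64(24.1)]
((664.2540283203125, 209.6407928466797), 30.899723052978516)
44 168.1
46 167.2
48 165.6
50 164.2
52 163.0
54 162.2
56 162.1
58 162.0
60 162.4
62 163.4
64 164.9
t 18.95 pos [662.  209.3 189.4] rot [-1.7996e+02  7.0000e-02  2.4940e+01] q6 81.6 F [-0.9  0.6  0.2] w 82.2
rz total -0.001 x 0.9 y 1.7 z 139.4
42 358 48.9 [538.4 366.7] [array([538.4, 363.5]), array([45.9, 45.8]), np.float64(72.2)]
```

Call:
move_arm(
  plan=[
    {"x":2,"y":1,"z":20,"rx":0,"ry":0,"rz":-0.015},
    {"x":0,"y":0,"z":28,"rx":0,"ry":0,"rz":0},
    {"x":0,"y":0,"z":28,"rx":0,"ry":0,"rz":0},
    {"x":0,"y":0,"z":25,"rx":0,"ry":0,"rz":0},
    {"x":0,"y":0,"z":20,"rx":0,"ry":0,"rz":0},
    {"x":0,"y":0,"z":12,"rx":0,"ry":0,"rz":0},
    {"x":0,"y":0,"z":6,"rx":0,"ry":0,"rz":0},
    {"x":0,"y":0,"z":0,"rx":0,"ry":0,"rz":0},
    {"x":0,"y":0,"z":0,"rx":0,"ry":0,"rz":0},
  ],
)

```text
time_s: 19.9
ee_pos: [665.7, 208.8, 52.0]
ee_rot: [180.0, -0.1, 25.8]
force: [0.1, -0.1, 0.4]
gripper_width: 82.0
gripper_force: 0.0
```

Call:
move_arm(
  plan=[
    {"x":0,"y":0,"z":0,"rx":0,"ry":0,"rz":0},
    {"x":0,"y":0,"z":0,"rx":0,"ry":0,"rz":0},
    {"x":0,"y":0,"z":0,"rx":0,"ry":0,"rz":0},
    {"x":0,"y":0,"z":0,"rx":0,"ry":0,"rz":0},
    {"x":0,"y":0,"z":0,"rx":0,"ry":0,"rz":0},
    {"x":0,"y":0,"z":0,"rx":0,"ry":0,"rz":0},
    {"x":0,"y":0,"z":0,"rx":0,"ry":0,"rz":0},
  ],
  grip=0,
  squeeze=30,
)

```text
time_s: 20.6
ee_pos: [665.2, 208.5, 51.4]
ee_rot: [-180.0, -0.0, 25.8]
force: [-0.3, 0.2, 3.1]
gripper_width: 54.9
gripper_force: 30.0
```

Call:
move_arm(
  plan=[
    {"x":0,"y":0,"z":-4,"rx":0,"ry":0,"rz":0},
    {"x":0,"y":0,"z":-8,"rx":0,"ry":0,"rz":0},
    {"x":0,"y":0,"z":-15,"rx":0,"ry":0,"rz":0},
    {"x":0,"y":0,"z":-25,"rx":0,"ry":0,"rz":0},
    {"x":0,"y":0,"z":-25,"rx":0,"ry":0,"rz":0},
    {"x":0,"y":0,"z":-25,"rx":0,"ry":0,"rz":0},
    {"x":0,"y":0,"z":-15,"rx":0,"ry":0,"rz":0},
    {"x":0,"y":0,"z":-5,"rx":0,"ry":0,"rz":0},
    {"x":0,"y":0,"z":0,"rx":0,"ry":0,"rz":0},
  ],
)

```text
time_s: 21.5
ee_pos: [665.4, 208.4, 174.3]
ee_rot: [180.0, -0.1, 25.8]
force: [-0.1, 0.3, -1.8]
gripper_width: 54.8
gripper_force: 30.0
```

```bash
python3 - <<'E'
from h import *
go(464.5,-275.3,60,8.6)
E
```

```text
t 21.5 pos [665.4 208.4 174.3] rot [ 1.7997e+02 -1.2000e-01  2.5830e+01] q6 80.6 F [-0.1  0.3 -1.8] w 54.8
rz total 0.301 x -270.9 y 448.2 z 114.3
```

Call:
move_arm(
  plan=[
    {"x":0,"y":0,"z":0,"rx":0,"ry":0,"rz":0.1},
    {"x":0,"y":0,"z":0,"rx":0,"ry":0,"rz":0.1},
    {"x":0,"y":0,"z":0,"rx":0,"ry":0,"rz":0.1},
    {"x":-9,"y":15,"z":0,"rx":0,"ry":0,"rz":0},
    {"x":-17,"y":28,"z":0,"rx":0,"ry":0,"rz":0},
    {"x":-21,"y":35,"z":0,"rx":0,"ry":0,"rz":0},
    {"x":-21,"y":35,"z":0,"rx":0,"ry":0,"rz":0},
    {"x":-21,"y":35,"z":0,"rx":0,"ry":0,"rz":0},
    {"x":-21,"y":35,"z":0,"rx":0,"ry":0,"rz":0},
    {"x":-21,"y":35,"z":0,"rx":0,"ry":0,"rz":0},
  ],
)

```text
time_s: 22.5
ee_pos: [566.6, -28.2, 171.8]
ee_rot: [-180.0, 0.1, 8.7]
force: [1.0, -0.9, -1.9]
gripper_width: 54.9
gripper_force: 30.0
```

Call:
move_arm(
  plan=[
    {"x":-21,"y":35,"z":0,"rx":0,"ry":0,"rz":0},
    {"x":-21,"y":35,"z":0,"rx":0,"ry":0,"rz":0},
    {"x":-21,"y":35,"z":0,"rx":0,"ry":0,"rz":0},
    {"x":-21,"y":35,"z":0,"rx":0,"ry":0,"rz":0},
    {"x":-21,"y":35,"z":10,"rx":0,"ry":0,"rz":0},
    {"x":-18,"y":28,"z":15,"rx":0,"ry":0,"rz":0},
    {"x":-11,"y":18,"z":20,"rx":0,"ry":0,"rz":0},
    {"x":-4,"y":8,"z":25,"rx":0,"ry":0,"rz":0},
    {"x":-2,"y":1,"z":25,"rx":0,"ry":0,"rz":0},
    {"x":0,"y":0,"z":12,"rx":0,"ry":0,"rz":0},
  ],
)

```text
time_s: 23.5
ee_pos: [462.0, -274.5, 63.0]
ee_rot: [-179.8, 0.3, 8.6]
force: [-0.3, 0.4, -2.0]
gripper_width: 54.8
gripper_force: 30.0
```

```bash
python3 - <<'E'
from h import *
go(464.5,-275.3,20,8.6)
f=grab_frame("wrist"); save(f,"w5.png"); W=cloud(f); 
f=grab_frame("top"); W=cloud(f); rect(W,35,46,(663,208),50)
E
```

```text
t 23.5 pos [ 462.  -274.5   63. ] rot [-179.79    0.27    8.58] q6 49.5 F [-0.3  0.4 -2. ] w 54.8
rz total -0.000 x 2.3 y 1.1 z 43.0
35 655 40.3 [662.  208.1] [array([663. , 208.5]), array([64.4, 64.5]), np.float64(8.0)]
```

View pics/w5.png

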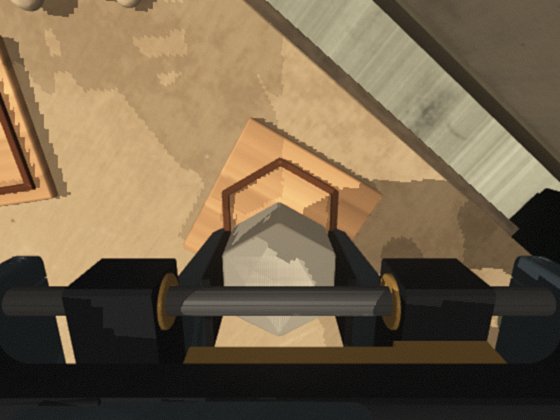

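The hexagon hangs aligned over its frame, front corner at (280,205) against the rail corner at (280,160). I'm lowering and releasing it.

Call:
move_arm(
  plan=[
    {"x":1.5,"y":1,"z":12,"rx":0,"ry":0,"rz":0},
    {"x":0,"y":0,"z":14,"rx":0,"ry":0,"rz":0},
    {"x":0,"y":0,"z":9,"rx":0,"ry":0,"rz":0},
    {"x":0,"y":0,"z":4,"rx":0,"ry":0,"rz":0},
    {"x":0,"y":0,"z":2,"rx":0,"ry":0,"rz":0},
    {"x":0,"y":0,"z":1,"rx":0,"ry":0,"rz":0},
    {"x":0,"y":0,"z":0,"rx":0,"ry":0,"rz":0},
    {"x":0,"y":0,"z":0,"rx":0,"ry":0,"rz":0},
  ],
)

```text
time_s: 24.4
ee_pos: [466.3, -276.2, 24.4]
ee_rot: [180.0, -0.0, 8.6]
force: [0.8, 0.5, -1.2]
gripper_width: 54.7
gripper_force: 30.0
```

Call:
move_arm(
  plan=[
    {"x":0,"y":0,"z":0,"rx":0,"ry":0,"rz":0},
    {"x":0,"y":0,"z":0,"rx":0,"ry":0,"rz":0},
    {"x":0,"y":0,"z":0,"rx":0,"ry":0,"rz":0},
    {"x":0,"y":0,"z":0,"rx":0,"ry":0,"rz":0},
    {"x":0,"y":0,"z":0,"rx":0,"ry":0,"rz":0},
    {"x":0,"y":0,"z":0,"rx":0,"ry":0,"rz":0},
  ],
  grip=1,
)

```text
time_s: 25.0
ee_pos: [466.0, -276.1, 24.0]
ee_rot: [180.0, -0.0, 8.6]
force: [0.9, -0.7, -0.5]
gripper_width: 91.0
gripper_force: 0.0
```

Call:
move_arm(
  plan=[
    {"x":0,"y":0,"z":-8,"rx":0,"ry":0,"rz":0},
    {"x":0,"y":0,"z":-15,"rx":0,"ry":0,"rz":0},
    {"x":0,"y":0,"z":-25,"rx":0,"ry":0,"rz":0},
    {"x":0,"y":0,"z":-30,"rx":0,"ry":0,"rz":0},
    {"x":0,"y":0,"z":-35,"rx":0,"ry":0,"rz":0},
    {"x":0,"y":0,"z":-25,"rx":0,"ry":0,"rz":0},
    {"x":0,"y":0,"z":-10,"rx":0,"ry":0,"rz":0},
    {"x":0,"y":0,"z":0,"rx":0,"ry":0,"rz":0},
  ],
)

```text
time_s: 25.8
ee_pos: [466.6, -276.4, 173.4]
ee_rot: [179.9, -0.1, 8.6]
force: [-0.0, 0.8, -0.9]
gripper_width: 91.2
gripper_force: 0.0
```

```bash
python3 - <<'E'
from h import *
f=grab_frame("wrist"); rect(cloud(f),42,54,(464,-275))
f=grab_frame("side"); rect(cloud(f),42,54,(464,-275))
go(663,208.5,160,8)
E
```

```text
42 2797 48.1 [ 466.9 -276.2] [array([ 465.7, -276.4]), array([61.7, 54.9]), np.float64(7.7)]
42 156 48.4 [ 467.1 -270.2] [array([ 467.2, -273.2]), array([59.3, 58.9]), np.float64(0.6)]
t 25.9 pos [ 465.3 -275.6  170.9] rot [-1.7993e+02  9.0000e-02  8.6400e+00] q6 49.5 F [ 0.3 -0.4  0.5] w 91.3
rz total 0.011 x 263.1 y -451.9 z 10.9
```

Call:
move_arm(
  plan=[
    {"x":12,"y":-20,"z":0,"rx":0,"ry":0,"rz":0.011},
    {"x":23,"y":-40,"z":0,"rx":0,"ry":0,"rz":0},
    {"x":23,"y":-40,"z":0,"rx":0,"ry":0,"rz":0},
    {"x":23,"y":-40,"z":0,"rx":0,"ry":0,"rz":0},
    {"x":23,"y":-40,"z":0,"rx":0,"ry":0,"rz":0},
    {"x":23,"y":-40,"z":0,"rx":0,"ry":0,"rz":0},
    {"x":23,"y":-40,"z":0,"rx":0,"ry":0,"rz":0},
    {"x":23,"y":-40,"z":0,"rx":0,"ry":0,"rz":0},
    {"x":23,"y":-40,"z":0,"rx":0,"ry":0,"rz":0},
    {"x":23,"y":-40,"z":0,"rx":0,"ry":0,"rz":0},
  ],
)

```text
time_s: 26.9
ee_pos: [629.1, 132.6, 169.5]
ee_rot: [180.0, 0.2, 8.0]
force: [0.0, -0.3, -0.5]
gripper_width: 91.8
gripper_force: 0.0
```

Call:
move_arm(
  plan=[
    {"x":23,"y":-40,"z":0,"rx":0,"ry":0,"rz":0},
    {"x":14,"y":-22,"z":0,"rx":0,"ry":0,"rz":0},
    {"x":5,"y":-8,"z":0,"rx":0,"ry":0,"rz":0},
    {"x":2,"y":-2,"z":0,"rx":0,"ry":0,"rz":0},
    {"x":0,"y":0,"z":0,"rx":0,"ry":0,"rz":0},
    {"x":0,"y":0,"z":0,"rx":0,"ry":0,"rz":0},
  ],
)

```text
time_s: 27.5
ee_pos: [662.8, 206.6, 171.7]
ee_rot: [180.0, 0.1, 7.9]
force: [-0.9, -0.4, 0.1]
gripper_width: 91.5
gripper_force: 0.0
```

```bash
python3 - <<'E'
from h import *
f=grab_frame("wrist"); rect(cloud(f),35,46,(663,208),50)
go(663.3,208.8,12,8)
E
```

```text
35 4186 40.1 [665.1 209.9] [array([663.3, 209.7]), array([63.6, 64.1]), np.float64(7.6)]
t 27.55 pos [662.9 206.7 172. ] rot [1.7997e+02 3.0000e-02 7.9200e+00] q6 98.5 F [0.2 0.2 0.2] w 91.2
rz total -0.001 x 0.7 y -2.1 z 160.0
```

Call:
move_arm(
  plan=[
    {"x":1,"y":-2.5,"z":20,"rx":0,"ry":0,"rz":0},
    {"x":0,"y":0,"z":30,"rx":0,"ry":0,"rz":0},
    {"x":0,"y":0,"z":30,"rx":0,"ry":0,"rz":0},
    {"x":0,"y":0,"z":30,"rx":0,"ry":0,"rz":0},
    {"x":0,"y":0,"z":22,"rx":0,"ry":0,"rz":0},
    {"x":0,"y":0,"z":14,"rx":0,"ry":0,"rz":0},
    {"x":0,"y":0,"z":9,"rx":0,"ry":0,"rz":0},
    {"x":0,"y":0,"z":4,"rx":0,"ry":0,"rz":0},
    {"x":0,"y":0,"z":0,"rx":0,"ry":0,"rz":0},
  ],
)

```text
time_s: 28.45
ee_pos: [664.2, 210.8, 13.3]
ee_rot: [-180.0, -0.0, 8.0]
force: [-0.3, 0.3, -0.0]
gripper_width: 91.2
gripper_force: 0.0
```

Call:
move_arm(
  plan=[
    {"x":0,"y":0,"z":0,"rx":0,"ry":0,"rz":0},
    {"x":0,"y":0,"z":0,"rx":0,"ry":0,"rz":0},
    {"x":0,"y":0,"z":0,"rx":0,"ry":0,"rz":0},
    {"x":0,"y":0,"z":0,"rx":0,"ry":0,"rz":0},
    {"x":0,"y":0,"z":0,"rx":0,"ry":0,"rz":0},
    {"x":0,"y":0,"z":0,"rx":0,"ry":0,"rz":0},
    {"x":0,"y":0,"z":0,"rx":0,"ry":0,"rz":0},
  ],
  grip=0,
  squeeze=35,
)

```text
time_s: 29.15
ee_pos: [664.2, 210.9, 13.5]
ee_rot: [180.0, -0.0, 8.0]
force: [-0.9, -0.2, 4.1]
gripper_width: 63.9
gripper_force: 35.0
```

Call:
move_arm(
  plan=[
    {"x":0,"y":0,"z":-4,"rx":0,"ry":0,"rz":0},
    {"x":0,"y":0,"z":-8,"rx":0,"ry":0,"rz":0},
    {"x":0,"y":0,"z":-15,"rx":0,"ry":0,"rz":0},
    {"x":0,"y":0,"z":-25,"rx":0,"ry":0,"rz":0},
    {"x":0,"y":0,"z":-25,"rx":0,"ry":0,"rz":0},
    {"x":0,"y":0,"z":-25,"rx":0,"ry":0,"rz":0},
    {"x":0,"y":0,"z":-15,"rx":0,"ry":0,"rz":0},
    {"x":0,"y":0,"z":-5,"rx":0,"ry":0,"rz":0},
    {"x":0,"y":0,"z":0,"rx":0,"ry":0,"rz":0},
  ],
)

```text
time_s: 30.05
ee_pos: [664.2, 211.1, 136.2]
ee_rot: [-180.0, -0.1, 8.0]
force: [0.2, 1.0, -3.1]
gripper_width: 63.8
gripper_force: 35.0
```

```bash
python3 - <<'E'
from h import *
go(493,-41.7,60,17)
E
```

```text
t 30.05 pos [664.2 211.1 136.2] rot [-1.7998e+02 -1.1000e-01  8.0100e+00] q6 98.7 F [ 0.2  1.  -3.1] w 63.8
rz total -0.157 x -237.6 y 191.7 z 76.2
```

Call:
move_arm(
  plan=[
    {"x":0,"y":0,"z":0,"rx":0,"ry":0,"rz":-0.079},
    {"x":-12,"y":10,"z":0,"rx":0,"ry":0,"rz":-0.078},
    {"x":-24,"y":20,"z":0,"rx":0,"ry":0,"rz":0},
    {"x":-32,"y":26,"z":0,"rx":0,"ry":0,"rz":0},
    {"x":-32,"y":26,"z":0,"rx":0,"ry":0,"rz":0},
    {"x":-32,"y":26,"z":0,"rx":0,"ry":0,"rz":0},
    {"x":-32,"y":26,"z":0,"rx":0,"ry":0,"rz":0},
    {"x":-32,"y":26,"z":5,"rx":0,"ry":0,"rz":0},
    {"x":-24,"y":18,"z":10,"rx":0,"ry":0,"rz":0},
    {"x":-12,"y":10,"z":15,"rx":0,"ry":0,"rz":0},
  ],
)

```text
time_s: 31.05
ee_pos: [493.8, -37.7, 104.4]
ee_rot: [-180.0, 0.1, 16.9]
force: [1.0, 0.4, -2.5]
gripper_width: 64.1
gripper_force: 35.0
```

Call:
move_arm(
  plan=[
    {"x":-5,"y":3,"z":15,"rx":0,"ry":0,"rz":0},
    {"x":0,"y":0,"z":15,"rx":0,"ry":0,"rz":0},
    {"x":0,"y":0,"z":10,"rx":0,"ry":0,"rz":0},
    {"x":0,"y":0,"z":0,"rx":0,"ry":0,"rz":0},
    {"x":0,"y":0,"z":0,"rx":0,"ry":0,"rz":0},
  ],
)

```text
time_s: 31.55
ee_pos: [492.2, -40.2, 64.8]
ee_rot: [-180.0, 0.0, 17.0]
force: [0.5, -0.1, -2.3]
gripper_width: 63.8
gripper_force: 35.0
```

```bash
python3 - <<'E'
from h import *
go(493,-41.7,22,17)
f=grab_frame("wrist"); save(f,"w6.png")
E
```

```text
t 31.55 pos [492.2 -40.2  64.8] rot [-1.7999e+02  2.0000e-02  1.7020e+01] q6 67.0 F [ 0.5 -0.1 -2.3] w 63.8
rz total 0.000 x 0.3 y 1.7 z 42.8
```

View pics/w6.png

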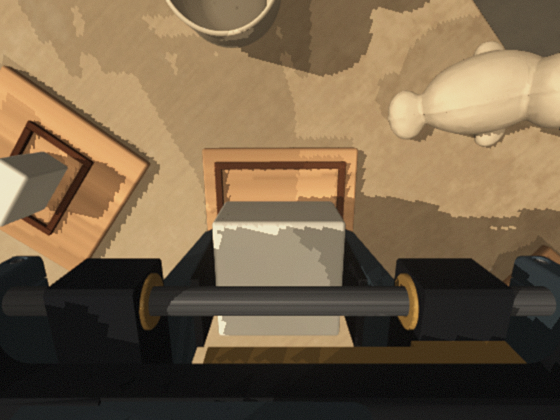

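The square is squared up over its frame: prop edge centre at (279,205), rail centre at (281,165). I'm lowering and releasing it.

Call:
move_arm(
  plan=[
    {"x":0.5,"y":1.5,"z":12,"rx":0,"ry":0,"rz":0},
    {"x":0,"y":0,"z":14,"rx":0,"ry":0,"rz":0},
    {"x":0,"y":0,"z":9,"rx":0,"ry":0,"rz":0},
    {"x":0,"y":0,"z":4,"rx":0,"ry":0,"rz":0},
    {"x":0,"y":0,"z":2,"rx":0,"ry":0,"rz":0},
    {"x":0,"y":0,"z":1,"rx":0,"ry":0,"rz":0},
    {"x":0,"y":0,"z":0,"rx":0,"ry":0,"rz":0},
    {"x":0,"y":0,"z":0,"rx":0,"ry":0,"rz":0},
  ],
)

```text
time_s: 32.4
ee_pos: [493.3, -41.7, 23.3]
ee_rot: [180.0, -0.0, 17.0]
force: [0.4, -0.1, -2.1]
gripper_width: 63.9
gripper_force: 35.0
```

Call:
move_arm(
  plan=[
    {"x":0,"y":0,"z":0,"rx":0,"ry":0,"rz":0},
    {"x":0,"y":0,"z":0,"rx":0,"ry":0,"rz":0},
    {"x":0,"y":0,"z":0,"rx":0,"ry":0,"rz":0},
    {"x":0,"y":0,"z":0,"rx":0,"ry":0,"rz":0},
    {"x":0,"y":0,"z":0,"rx":0,"ry":0,"rz":0},
    {"x":0,"y":0,"z":0,"rx":0,"ry":0,"rz":0},
  ],
  grip=1,
)

```text
time_s: 33.0
ee_pos: [493.1, -41.7, 23.0]
ee_rot: [180.0, -0.0, 17.0]
force: [-0.4, 0.4, -0.8]
gripper_width: 91.2
gripper_force: 0.0
```

Call:
move_arm(
  plan=[
    {"x":0,"y":0,"z":-8,"rx":0,"ry":0,"rz":0},
    {"x":0,"y":0,"z":-15,"rx":0,"ry":0,"rz":0},
    {"x":0,"y":0,"z":-25,"rx":0,"ry":0,"rz":0},
    {"x":0,"y":0,"z":-30,"rx":0,"ry":0,"rz":0},
    {"x":0,"y":0,"z":-35,"rx":0,"ry":0,"rz":0},
    {"x":0,"y":0,"z":-35,"rx":0,"ry":0,"rz":0},
    {"x":-25,"y":0,"z":-30,"rx":0,"ry":0,"rz":0},
    {"x":-40,"y":0,"z":-20,"rx":0,"ry":0,"rz":0},
    {"x":-40,"y":0,"z":-5,"rx":0,"ry":0,"rz":0},
    {"x":-20,"y":0,"z":0,"rx":0,"ry":0,"rz":0},
  ],
)

```text
time_s: 34.0
ee_pos: [371.1, -78.5, 227.5]
ee_rot: [179.9, -0.1, 17.0]
force: [0.1, 0.3, 0.3]
gripper_width: 90.9
gripper_force: 0.0
```

```bash
python3 - <<'E'
from h import *
for c in("top","wrist","side"):
    f=grab_frame(c); W=cloud(f); print(c)
    for k in((493,-41.5),(464.5,-275),(537.5,362),(475,130)): rect(W,42,54,k)
    if c=="side": save(f,"end.png",(200,140,400,370),2.4)
print(state()["ee_pos"],state()["gripper_width"])
E
```

```text
top
42 701 48.2 [492.2 -43. ] [array([492. , -43.2]), array([63.9, 64.2]), np.float64(17.3)]
42 466 48.2 [ 466.1 -276.5] [array([ 465.6, -276.1]), array([60.7, 56. ]), np.float64(5.9)]
42 295 48.6 [537.9 359.3] [array([538.2, 359.6]), array([47.7, 43.9]), np.float64(88.7)]
42 138 48.5 [474.  128.9] [array([475. , 129.1]), array([19.8, 39.3]), np.float64(70.7)]
wrist
42 4429 48.3 [492.9 -42.2] [array([492.1, -42.4]), array([64.2, 64. ]), np.float64(17.0)]
42 2370 48.1 [ 466.  -274.2] [array([ 465. , -275.7]), array([55.3, 61.6]), np.float64(37.3)]
42 1052 48.1 [475.1 128.2] [array([474.8, 129.3]), array([21. , 40.2]), np.float64(70.8)]
side
42 333 48.9 [492.5 -34.3] [array([493. , -38.9]), array([64.6, 68. ]), np.float64(18.3)]
42 153 48.7 [ 466.3 -268.5] [array([ 465.7, -273. ]), array([56.1, 61.8]), np.float64(40.7)]
42 359 48.8 [538.5 366.5] [array([539., 364.]), array([47.3, 45.8]), np.float64(72.9)]
42 113 48.3 [476.2 134.9] [array([476.2, 132. ]), array([23.6, 39.3]), np.float64(67.3)]
[372.97547031 -78.32631204 226.78065273] 91.21368688878916
```

View pics/end.png

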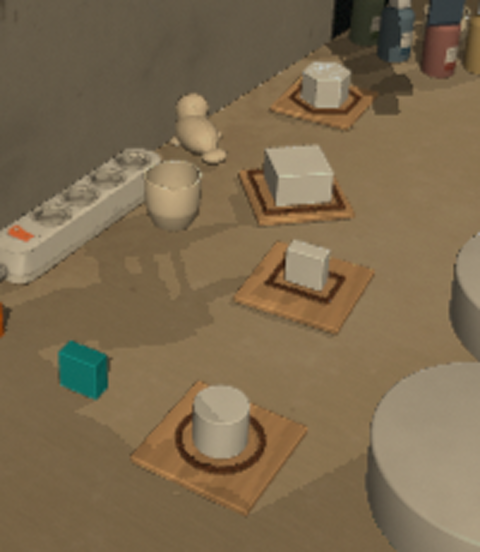

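All four props stand inside their frames: hexagon (326,85), square (298,175), oblong (307,265) and round (221,422). Their tops measure about 48 mm, and the pot and seal haven't moved.

```bash
python3 -c "
from workcell import *
print(job_done())"
```

```text
the job is handed in; nothing more can be done
None
```

The job is handed in: all four props measured upright, flat and within about 3 mm of centre on their own boards, with the test pot and cast seal untouched; no verdict came back.

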